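# Set the pouch sealer's dwell lever to the third click

## Task

Reset the dwell-time lever of the pouch sealer: with the fingertips push it right, all the way home to the stop at the right-hand end of its slot, then push it back to the left and count the clicks, leaving it resting in the third click and never going past that click. Only push the lever, do not pinch it from two sides, and leave the stapler, the rubber stamp and the ink pad where they are.

Things in the scene. Friction and masses are not known exactly. Their poses are not given: they have to be found in the camera images.
- sealer: Tabletop pouch sealer, fixed: grey housing, flat white top panel 130 (x) x 280 (y) mm, 50 mm above the desk. Origin: centre of its underside; x to its back, y to its left as the robot sees it, z up. Sealing bar along the back: from x = +33 mm, top 72 mm above desk; black press pad on its left part: from x = +21 mm, top 80 mm. Black slot along y at x = -20 mm; six marks in front of it: home and five clicks.
- dwell_lever (a joint): Travel of the lever to the sealer's left (+y), m: 0 = home at the right-hand stop; 0.016, 0.032, 0.048, 0.064, 0.080 = first to fifth click. A detent holds it at each with about 8 N; pushed past half-way between two clicks it snaps by itself to the next, ahead of the finger, and the push force drops to near zero. Starts anywhere from the first to the third click.
- lever_mid (a point): Centre of the black lever tab, half-way up, 16 mm above the panel (66 mm above the desk). The tab is 32 mm across (sealer's x), 16 mm along the slot (y) and rises from 3 to 32 mm above the panel. A thin grip plate stands on each of its four sides; push on the left one to send it home, on the right one to click it left. The point travels with the lever.
- home_mark (a point): Point on the panel surface in the slot, under the lever's centre when it is home. The clicks lie 16 mm apart from here toward the sealer's +y.
- stapler: Loose desk stapler, blue and black, 145 x 36 x 59 mm, left of the sealer. Origin at the centre of its underside. Leave alone.
- rubber_stamp: Loose wooden rubber stamp standing upright, 27 x 55 x 76 mm, in front of the left part of the sealer. Origin at the centre of its underside. Leave alone.
- ink_pad: Loose closed ink pad, flat box 75 x 113 x 17 mm, right of the sealer. Origin at the centre of its underside. Leave alone.

How it is judged (in metres and radians):
On the way, in this order (a step that is already met when the one before it is completed fails the run):
1. the lever is home against its right-hand stop (value of joint dwell_lever below 0.004 m), for 0.2 s.
2. the lever has been pushed to the third click (value of joint dwell_lever between 0.0445 and 0.0515 m), for 0.2 s.
At the end, for the whole second after the job is handed in: The lever rests in the third click, 48 mm from home within 3.5 mm, and the stapler, stamp and ink pad lie within 15 mm of where they were (all of step 2 and velocity of joint dwell_lever between -0.005 and 0.005 m/s and distance of each of stapler, rubber_stamp, ink_pad from where it was at the start of the episode below 0.015 m); the robot touches nothing.
It fails at once if the lever was pushed past the third click (more than half-way to the fourth) (value of joint dwell_lever above 0.057 m).
It fails at once if the lever was pinched between two fingers ((contact force between the fingers and dwell_lever_c2 above 1.5 N and contact force between the fingers and dwell_lever_c3 above 1.5 N) or (contact force between the fingers and dwell_lever_c4 above 1.5 N and contact force between the fingers and dwell_lever_c5 above 1.5 N)).
It fails at once if the stapler, stamp or ink pad was moved by more than 15 mm or lifted (distance of any of stapler, rubber_stamp, ink_pad from where it was at the start of the episode above 0.015 m).
It also fails if it takes over 72 s, if anything falls off the work surface, if the arm or the gripper's body presses on something with over 40 N, if the wrist force passes 120 N, or if a joint passes its speed limit or range.

## Robot

A 6-joint arm with a two-finger parallel gripper is mounted at the origin on a cart in front of the work surface, level with it; the furniture and walls round the work are solid. World frame = base frame: x ahead of the robot, y to its left, z up, the work surface at z = 0. Lengths are in m, angles in degrees, forces in N, time in s.
With the tool pointing down it reaches from about 0.25 to 0.725 m from the base axis. Payload 9.7 kg.
Tool frame: the origin (TCP) lies at the very end of the fingers, on their centre line; the grasp point (between the pads) lies 19 mm behind it; z points along the fingers, y is the line along which they close (so a half turn about z gives the same grasp; the last joint's range is limited). The gripper opens to 85 mm and grips with 20 to 120 N. Pads are 22 mm wide; open, the fingers measure 114 mm over their backs; the gripper's body (76 mm by 85 mm) begins 54 mm behind the grasp point. The pads swing forward as they close: fully open they stand 13 mm farther back than shut.
Start: joints at [-74.313, 4.979, 10.078, 95.1, 0, 90], TCP at [0.149, -0.53, 0.231] pointing down, gripper open.
Joint ranges: [-179.16, 179.16], [-48.56, 103.87], [-65.8, 70.77], [-126.05, 130.52], [-82.76, 87.17], [-180, 180]. Speed limits (degrees/s): [127.2, 127.2, 147.25, 180, 180, 180].

## Interface

Orientations are given as [roll, pitch, yaw] about the fixed x, y, z axes, in that order (R = Rz(yaw) Ry(pitch) Rx(roll)).
In Python, from workcell import bot gives the robot as it stands.
- The arm moves only by the tool arm_command, never from a script. Its argument "series" is a list of rows, each a list of 4 numbers: the shift along the tool's x, y, z in m, then the turn about the tool's z in rad. A call has exactly 5 rows; each row is the pose to reach, as a shift and turn from the pose commanded when the call began, along the tool's axes at that moment; what a row does not reach only later rows make up. A row lasts 1/10 s, in which the tool goes at most 50 mm and 8.59 degrees, less where a joint would pass 70% of its speed; a pose out of reach is approached as far as the arm can. A call with a gripper value outside its range is refused whole. "hand" is the finger opening in m, from 0 to 0.0854, set as the call begins (left out, the last holds). The fingers move at their own pace and stop on an object; "grip_force" is the grip in N (left out, the last holds). Time passes only in rows, so rows that repeat a pose let the fingers close, or fill a call up. It gives the time, the measured TCP pose, the force, the opening and the grip force at its end, in the units of the state.
- bot.get_obs(): the state, without advancing time (a new reading comes with each control period).
- bot.camera(name): name is "scene" or "top" or "wrist"; returns a dict with "color" (400x640x3 uint8, blue, green, red), "camera_matrix" (3x3 intrinsics, pixels), "dist_coeffs" ([k1, k2, p1, p2, k3] as OpenCV has them; the pictures are not rectified), "xyz" and "orientation" of the camera in the world; the wrist camera has in their place "T_tool_cam" (4x4, takes a point from camera to tool coordinates, whose origin is the TCP and whose axes are the flange's). Camera axes: x right, y up, looking along -z (the intrinsics and any distortion apply to the point x, -y, -z); pixel columns grow to the right and rows downward; lengths in m; the calibration is good to about 2 mm. A picture is of the moment at which its call begins: read the wrist's pose just before it. There is no depth.
- bot.job_done(): hands the job in; it is judged then, once.
Trained networks look in the newest picture that a camera, given by its name, has taken for a name from the list of things; names that differ only in an ending like _2 or _b are one class to them, and where a whole thing is asked for, a point or a joint stands for the part that bears it (a point fixed in the world has none). Each returns a list of dicts, best first, with "confidence" (0 to 1); they miss things now and then, are a little off and sometimes report something else, mostly with a low value. They report only what shows in the picture. A call takes as long as a camera call.
- bot.find_in(camera, target): "location" ([column, row] in pixels, amid what is visible of it).
- bot.mark_of(camera, target): "location" ([column, row] in pixels: a listed point, or the origin of a listed thing).
The state is a dict: "time": time; "q": joint angles; "qd": joint speeds; "joint_efforts": joint torques, N m; "ee_pos": TCP position; "tcp_rot": TCP orientation; "wrist_force": force on the tool from outside, world axes, zero at the start; "torque": the same for the moment, N m; "opening": finger opening in m; "grasp_force": force on a finger pad.
Only numpy, scipy, OpenCV 4.12 (cv2) and the standard library are available. Lean on these libraries where they do the work, as an engineer would, in place of code of your own. Each camera call takes 0.05 s, during which the arm holds its last target. There are 200 camera calls.

## Working session

There is one attempt and no reset: what is moved stays moved. The work goes in short steps, Python scripts to look and compute and a tool call to move; the robot and the scene stay as the last step left them, time stands still between calls to the robot, and variables do not carry over. Pictures are saved under pics/ and viewed, at most 10 in all, crops included, and the job is handed in when it is done.

Besides the shell and the picture viewer there is one more tool, called by a JSON object that holds its "op" and its "data", one argument or row to a line. arm_command: Moves the arm, as the interface text tells. Its arguments: {"type":"object","properties":{"series":{"type":"array"},"hand":{"type":"number"},"grip_force":{"type":"number"}},"required":["series"]}

```bash
mkdir -p pics; cat > h.py <<'E'
import numpy as np, cv2
from scipy.spatial.transform import Rotation as R
from workcell import bot
def ray(c,px):
    n=cv2.undistortPoints(np.array([[px]],float),np.array(c["camera_matrix"]),np.array(c["dist_coeffs"]))[0,0]
    return np.array([n[0],-n[1],-1.])
def pose(c,o=None):
    if "T_tool_cam" in c:
        T=np.array(c["T_tool_cam"]); Rt=R.from_euler('xyz',o["tcp_rot"],degrees=True).as_matrix()
        return Rt@T[:3,:3], Rt@T[:3,3]+np.array(o["ee_pos"])
    a=np.array(c["orientation"],float)
    return (a if a.shape==(3,3) else R.from_euler('xyz',a,degrees=True).as_matrix()), np.array(c["xyz"])
def onplane(c,px,z,o=None):
    M,p=pose(c,o); d=M@ray(c,px); return p+d*(z-p[2])/d[2]
E
python3 - <<'E'
from h import *
o=bot.get_obs(); print(o)
for n in("top","scene"):
    c=bot.camera(n); cv2.imwrite(f"pics/{n}0.png",c["color"]); print(n,c["xyz"],c["orientation"],c["dist_coeffs"])
    for t,z in(("lever_mid",.066),("home_mark",.05),("sealer",0),("stapler",0),("rubber_stamp",0),("ink_pad",0)):
        for d in bot.mark_of(n,t)[:2]: print(t,d["location"],round(d["confidence"],2),onplane(c,d["location"],z).round(4))
E
```

```text
{'time': 0.0, 'q': array([-7.43134119e+01,  5.01053638e+00,  1.00326823e+01,  9.51004195e+01,
        1.47388699e-03,  8.99989469e+01]), 'qd': array([ 0.07702263, -0.03180985,  0.11751933, -0.05376611,  0.00688741,
       -0.09856187]), 'joint_efforts': array([-1.37317211e-04, -5.20388460e+01,  4.64800501e+01,  1.65235461e-02,
        7.68384643e-05,  2.10414794e-05]), 'ee_pos': array([ 0.14864649, -0.52927519,  0.23057262]), 'tcp_rot': array([-1.79921726e+02, -1.47532429e-03,  1.56876392e+01]), 'wrist_force': array([ 0.04633441, -0.29100269, -0.0826391 ]), 'torque': array([-0.06103512,  0.02050184,  0.03242078]), 'grasp_force': 0.0, 'opening': 0.0856236345346164}
top [0.32802197 0.16753657 0.91927576] [  9.97051829  -0.47682642 -89.42799475] [-0.06158755  0.          0.          0.          0.        ]
lever_mid [347.5, 202.1] 0.58 [0.4814 0.1119 0.066 ]
lever_mid [348.1, 203.2] 0.42 [0.4788 0.1105 0.066 ]
home_mark [370.2, 207.2] 0.58 [0.4729 0.0582 0.05  ]
sealer [350.6, 201.9] 0.9 [0.4938 0.1    0.    ]
stapler [275.4, 188.0] 0.79 [0.5265 0.2853 0.    ]
stapler [431.8, 201.0] 0.28 [ 0.4984 -0.1008  0.    ]
rubber_stamp [284.8, 242.3] 0.56 [0.3933 0.2584 0.    ]
rubber_stamp [273.1, 191.9] 0.21 [0.5166 0.2907 0.    ]
ink_pad [432.4, 202.7] 0.8 [ 0.4942 -0.1022  0.    ]
scene [0.09488647 0.79854048 0.9050267 ] [ 4.11416256e+01  4.08402240e-03 -1.50368722e+02] [-0.15681013  0.          0.          0.          0.        ]
lever_mid [316.4, 189.3] 0.46 [0.4781 0.1098 0.066 ]
home_mark [329.1, 181.9] 0.97 [0.4713 0.0613 0.05  ]
sealer [310.6, 204.8] 0.77 [ 0.4955  0.1064 -0.    ]
stapler [265.5, 251.9] 0.93 [0.513  0.2755 0.    ]
stapler [309.6, 204.5] 0.18 [0.498  0.1067 0.    ]
rubber_stamp [315.0, 267.1] 0.69 [0.3985 0.2566 0.    ]
ink_pad [351.8, 155.3] 0.93 [ 0.4878 -0.0958  0.    ]
```

```bash
python3 -c "
import cv2
a=cv2.imread('pics/top0.png')[110:310,200:480];cv2.imwrite('pics/t1.png',cv2.resize(a,None,fx=2.8,fy=2.8,interpolation=2))"
```

```text
(no output)
```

View pics/t1.png

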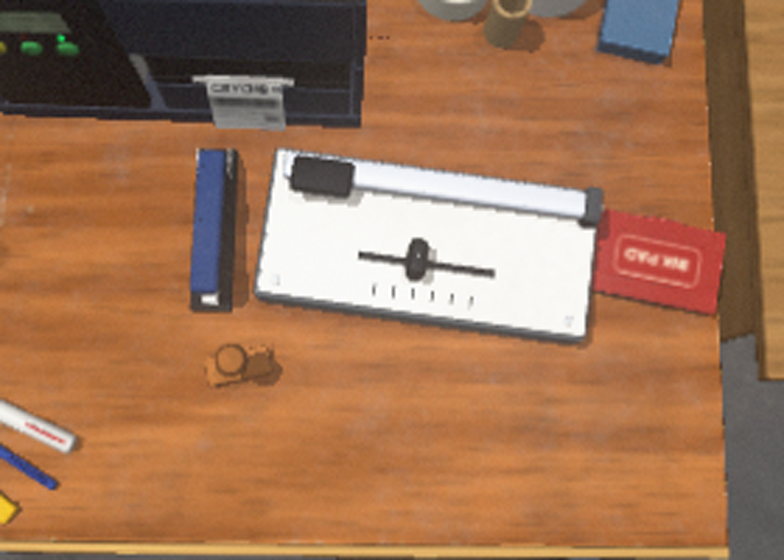

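View pics/scene0.png

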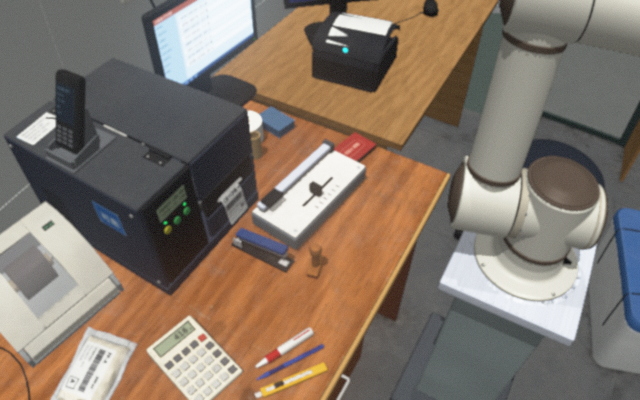

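```bash
python3 - <<'E'
from h import *
c=bot.camera("top")
f=lambda x,y,z:onplane(c,[x/2.8+200,y/2.8+110],z)[:2]
for n,a,b in(("slot",(358,255),(495,273)),("front",(257,293),(586,334)),("marks",(375,290),(471,301))):
    p,q=f(*a,.05),f(*b,.05); d=p-q; print(n,p,q,np.degrees(np.arctan2(-d[0],d[1])),np.hypot(*d))
o=bot.get_obs();M=R.from_euler('xyz',o["tcp_rot"],degrees=True).as_matrix()
print(M.T@(np.array([.40,.11,.26])-o["ee_pos"]), pose(dict(T_tool_cam=bot.camera("wrist")["T_tool_cam"]),o), bot.camera("wrist")["T_tool_cam"])
E
```

```text
slot [0.48614561 0.15637443] [0.47232603 0.04294052] -6.9460792930957265 0.11427262850996213
front [0.45344008 0.2391325 ] [ 0.4223926  -0.03143467] -6.546037669126808 0.2723426876005709
marks [0.45703195 0.14212225] [0.44875358 0.06305215] -5.976895732256915 0.07950228138863004
[ 0.4148123  -0.54775804 -0.02868338] (array([[ 2.71185703e-01,  9.29449844e-01,  2.50162549e-01],
       [-9.62526851e-01,  2.61701090e-01,  7.10957091e-02],
       [ 6.12084090e-04, -2.60068311e-01,  9.65590026e-01]]), array([ 0.21253694, -0.51207599,  0.37336924])) [[ 9.02994942e-04  9.65588087e-01  2.60074665e-01  6.61716253e-02]
 [ 9.99999395e-01 -7.08443866e-04 -8.41794558e-04  4.82776511e-04]
 [-6.28578496e-04  2.60075268e-01 -9.65588142e-01 -1.42064171e-01]
 [ 0.00000000e+00  0.00000000e+00  0.00000000e+00  1.00000000e+00]]
```

{"op": "arm_command", "data": {
  "series": [
    [0.02, -0.025, -0.006, 0],
    [0.042, -0.052, -0.012, 0],
    [0.064, -0.08, -0.018, 0],
    [0.086, -0.108, -0.024, 0],
    [0.108, -0.135, -0.029, 0]
  ],
  "hand": 0,
  "grip_force": 20
}}

```text
time: 1.35
ee_pos: [0.2165, -0.369, 0.2607]
tcp_rot: [180.0, -0.0, 15.7]
wrist_force: [1.3, -0.0, 0.4]
opening: 0.0124
grasp_force: 0.0
```

{"op": "arm_command", "data": {
  "series": [
    [0.022, -0.027, 0, 0],
    [0.044, -0.054, 0, 0],
    [0.066, -0.082, 0, 0],
    [0.088, -0.109, 0, 0],
    [0.109, -0.136, 0, 0]
  ]
}}

```text
time: 1.85
ee_pos: [0.2846, -0.2086, 0.2605]
tcp_rot: [180.0, -0.0, 15.7]
wrist_force: [0.2, 0.3, 0.3]
opening: -0.0002
grasp_force: 0.0
```

{"op": "arm_command", "data": {
  "series": [
    [0.022, -0.027, 0, 0],
    [0.044, -0.054, 0, 0],
    [0.066, -0.082, 0, 0],
    [0.088, -0.109, 0, 0],
    [0.109, -0.136, 0, 0]
  ]
}}

```text
time: 2.35
ee_pos: [0.3528, -0.0481, 0.2605]
tcp_rot: [180.0, -0.0, 15.7]
wrist_force: [0.4, -0.6, -0.4]
opening: 0.0002
grasp_force: 0.0
```

{"op": "arm_command", "data": {
  "series": [
    [0.022, -0.027, 0, 0.08],
    [0.044, -0.054, 0, 0.16],
    [0.066, -0.082, 0, 0.24],
    [0.088, -0.109, 0, 0.32],
    [0.108, -0.135, 0, 0.389]
  ]
}}

```text
time: 2.85
ee_pos: [0.4128, 0.0008, 0.26]
tcp_rot: [-177.0, 0.1, -1.9]
wrist_force: [-0.1, 1.0, -0.2]
opening: -0.0003
grasp_force: 0.0
```

{"op": "arm_command", "data": {
  "series": [
    [0, 0, 0, 0],
    [0, 0, 0, 0],
    [0, 0, 0, 0],
    [0, 0, 0, 0],
    [0, 0, 0, 0]
  ]
}}

```text
time: 3.35
ee_pos: [0.4118, 0.0001, 0.2605]
tcp_rot: [-177.0, 0.1, -2.0]
wrist_force: [0.5, 1.0, -0.2]
opening: -0.0
grasp_force: 0.0
```

```bash
python3 - <<'E'
from h import *
o=bot.get_obs(); print(o["time"],o["ee_pos"],o["tcp_rot"],o["opening"])
c=bot.camera("wrist"); cv2.imwrite("pics/w0.png",c["color"])
for t,z in(("lever_mid",.066),("home_mark",.05),("sealer",0)):
    for d in bot.mark_of("wrist",t)[:2]: print(t,d["location"],round(d["confidence"],2),onplane(c,d["location"],z,o).round(4))
E
```

```text
3.35 [4.11777770e-01 1.17951907e-04 2.60473029e-01] [-1.77037065e+02  9.58848902e-02 -1.97616551e+00] -6.136060592729777e-06
lever_mid [211.2, 107.1] 0.56 [0.4789 0.109  0.066 ]
home_mark [267.5, 107.3] 0.74 [0.477 0.059 0.05 ]
sealer [240.1, 88.0] 0.64 [0.4983 0.0976 0.    ]
sealer [264.5, 106.8] 0.23 [0.4775 0.0721 0.    ]
```

View pics/w0.png

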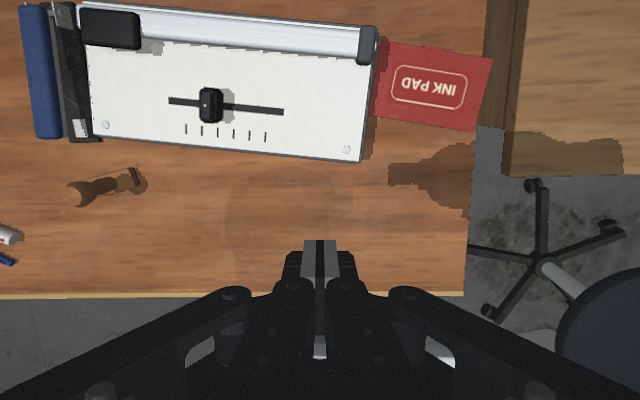

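```bash
python3 - <<'E'
from h import *
o=bot.get_obs(); print(o["q"])
M=R.from_euler('xyz',o["tcp_rot"],degrees=True).as_matrix(); print(M)
print(M.T@(np.array([.42,.11,.26])-o["ee_pos"]))
E
```

```text
[ -2.05946288 -12.87975929  -3.54475855  99.44279096   2.96193385
 179.941972  ]
[[ 9.99388234e-01 -3.49736666e-02 -2.06298508e-05]
 [-3.49258169e-02 -9.98051408e-01  5.17066158e-02]
 [-1.82895960e-03 -5.16742630e-02 -9.98662318e-01]]
[ 0.00426378 -0.11012452  0.00607744]
```

{"op": "arm_command", "data": {
  "series": [
    [0, 0, 0, -0.15],
    [0, 0, 0, -0.3],
    [0, 0, 0, -0.45],
    [0, 0, 0, -0.6],
    [0, 0, 0, -0.745]
  ]
}}

```text
time: 4.05
ee_pos: [0.4119, -0.0002, 0.2603]
tcp_rot: [-177.8, -1.9, 41.0]
wrist_force: [-0.6, 0.9, 0.7]
opening: -0.0
grasp_force: 0.0
```

{"op": "arm_command", "data": {
  "series": [
    [0, 0, 0, -0.15],
    [0, 0, 0, -0.3],
    [0, 0, 0, -0.45],
    [0, 0, 0, -0.6],
    [0, 0, 0, -0.745]
  ]
}}

```text
time: 4.55
ee_pos: [0.4119, -0.0002, 0.2603]
tcp_rot: [-179.7, -2.9, 83.7]
wrist_force: [0.5, 0.2, 0.2]
opening: -0.0002
grasp_force: 0.0
```

```bash
cat >> h.py <<'E'
def to(x,y,z,o=None):
    o=o or bot.get_obs(); M=R.from_euler('xyz',o["tcp_rot"],degrees=True).as_matrix()
    return (M.T@(np.array([x,y,z])-o["ee_pos"])).round(4)
E
python3 - <<'E'
from h import *
o=bot.get_obs();print(o["tcp_rot"],to(.483,.142,.14,o))
M=R.from_euler('xyz',o["tcp_rot"],degrees=True).as_matrix();print((M.T@[0,0,-1]).round(4),(M.T@[.115,.9934,0]).round(4))
E
```

```text
[-179.66152536   -2.94833857   83.69626258] [0.1427 0.0558 0.1275]
[-0.0514  0.0059  0.9987] [0.9987 0.0055 0.0514]
```

{"op": "arm_command", "data": {
  "series": [
    [0.014, 0.006, 0.012, 0],
    [0.028, 0.011, 0.024, 0],
    [0.042, 0.017, 0.037, 0],
    [0.057, 0.022, 0.05, 0],
    [0.071, 0.028, 0.063, 0]
  ]
}}

```text
time: 5.05
ee_pos: [0.4482, 0.071, 0.2004]
tcp_rot: [-179.7, -2.9, 83.3]
wrist_force: [0.7, 0.0, -0.3]
opening: -0.0005
grasp_force: 0.0
```

{"op": "arm_command", "data": {
  "series": [
    [0.014, 0.006, 0.012, 0],
    [0.028, 0.011, 0.024, 0],
    [0.044, 0.018, 0.039, 0],
    [0.06, 0.024, 0.054, 0],
    [0.0717, 0.0278, 0.0645, 0]
  ]
}}

```text
time: 5.55
ee_pos: [0.4841, 0.1427, 0.1385]
tcp_rot: [-179.6, -2.9, 83.4]
wrist_force: [0.3, 0.1, 0.8]
opening: 0.0001
grasp_force: 0.0
```

```bash
python3 - <<'E'
from h import *
o=bot.get_obs(); print(o["time"],o["ee_pos"],o["tcp_rot"],o["wrist_force"])
c=bot.camera("wrist"); cv2.imwrite("pics/w1.png",c["color"])
for n in("wrist","top","scene"):
    if n!="wrist": c=bot.camera(n)
    for t,z in(("lever_mid",.066),("home_mark",.05)):
        for d in bot.mark_of(n,t)[:2]: print(n,t,d["location"],round(d["confidence"],2),onplane(c,d["location"],z,o).round(4))
E
```

```text
5.55 [0.48409981 0.14269076 0.13848133] [-179.59017258   -2.92309311   83.35878017] [0.30017139 0.08689849 0.81702922]
scene lever_mid [318.7, 189.3] 0.59 [0.4736 0.1072 0.066 ]
scene home_mark [329.0, 177.5] 0.62 [0.4784 0.0488 0.05  ]
```

View pics/w1.png

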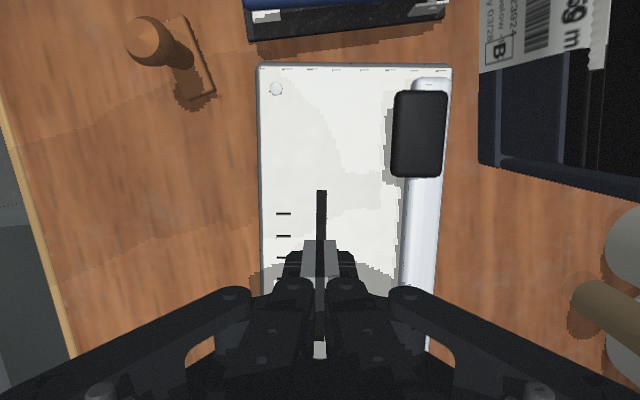

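```bash
python3 - <<'E'
from h import *
o=bot.get_obs()
c=bot.camera("wrist")
P=[onplane(c,p,.05,o)[:2] for p in((284,213),(284,236),(282,257),(321,191),(321,235))]
print(np.round(P,4))
u=np.array([.115,.9934]);v=np.array([.9934,-.115])
for p in P: print((p@u).round(4),(p@v).round(4))
for q in((.479,.110),(.4735,.0595),o["ee_pos"][:2]): print(np.dot(q,u).round(4),np.dot(q,v).round(4))
print(to(.483,.142,.060,o))
E
```

```text
[[0.4596 0.1414]
 [0.4574 0.1249]
 [0.4538 0.1096]
 [0.4869 0.1538]
 [0.4833 0.1226]]
0.1933 0.4403
0.1767 0.44
0.161 0.4382
0.2088 0.4659
0.1774 0.466
0.1644 0.4632
0.1136 0.4635
0.1958 0.4646
[-0.0034 -0.0007  0.0806]
```

{"op": "arm_command", "data": {
  "series": [
    [-0.001, 0, 0.02, 0],
    [-0.001, 0, 0.04, 0],
    [-0.001, 0, 0.06, 0],
    [-0.001, 0, 0.072, 0],
    [-0.001, 0, 0.08, 0]
  ]
}}

```text
time: 6.55
ee_pos: [0.4835, 0.1444, 0.0594]
tcp_rot: [-179.6, -2.9, 83.3]
wrist_force: [-0.3, -0.5, -0.8]
opening: 0.0002
grasp_force: 0.0
```

{"op": "arm_command", "data": {
  "series": [
    [-0.004, 0, -0.0002, 0],
    [-0.008, 0, -0.0004, 0],
    [-0.011, 0, -0.0005, 0],
    [-0.013, 0, -0.0006, 0],
    [-0.015, 0, -0.0008, 0]
  ]
}}

```text
time: 7.05
ee_pos: [0.4822, 0.1295, 0.0605]
tcp_rot: [-179.7, -3.0, 83.3]
wrist_force: [0.5, 0.7, 0.1]
opening: 0.0001
grasp_force: 0.1
```

{"op": "arm_command", "data": {
  "series": [
    [-0.001, 0, -0.0001, 0],
    [-0.002, 0, -0.0001, 0],
    [-0.003, 0, -0.0002, 0],
    [-0.004, 0, -0.0002, 0],
    [-0.005, 0, -0.0003, 0]
  ]
}}

```text
time: 7.55
ee_pos: [0.4817, 0.1257, 0.0604]
tcp_rot: [-179.7, -3.1, 83.4]
wrist_force: [0.5, 9.1, 2.4]
opening: 0.0005
grasp_force: 4.8
```

{"op": "arm_command", "data": {
  "series": [
    [-0.003, 0, -0.0002, 0],
    [-0.006, 0, -0.0003, 0],
    [-0.009, 0, -0.0005, 0],
    [-0.012, 0, -0.0006, 0],
    [-0.015, 0, -0.0008, 0]
  ]
}}

```text
time: 8.05
ee_pos: [0.4795, 0.1099, 0.06]
tcp_rot: [-179.6, -3.0, 83.3]
wrist_force: [0.8, 9.5, -1.2]
opening: -0.0
grasp_force: 4.9
```

{"op": "arm_command", "data": {
  "series": [
    [-0.003, 0, -0.0002, 0],
    [-0.006, 0, -0.0003, 0],
    [-0.009, 0, -0.0005, 0],
    [-0.012, 0, -0.0006, 0],
    [-0.015, 0, -0.0008, 0]
  ]
}}

```text
time: 8.55
ee_pos: [0.4779, 0.0946, 0.0601]
tcp_rot: [-179.6, -3.0, 83.3]
wrist_force: [-0.0, 5.8, -0.3]
opening: 0.0002
grasp_force: 2.8
```

{"op": "arm_command", "data": {
  "series": [
    [-0.002, 0, -0.0001, 0],
    [-0.004, 0, -0.0002, 0],
    [-0.006, 0, -0.0003, 0],
    [-0.008, 0, -0.0004, 0],
    [-0.01, 0, -0.0005, 0]
  ]
}}

```text
time: 9.05
ee_pos: [0.4767, 0.0845, 0.0601]
tcp_rot: [-179.6, -2.9, 83.3]
wrist_force: [0.0, 0.1, 0.1]
opening: 0.0002
grasp_force: 0.0
```

{"op": "arm_command", "data": {
  "series": [
    [-0.001, 0, 0, 0],
    [-0.002, 0, -0.0001, 0],
    [-0.003, 0, -0.0001, 0],
    [-0.004, 0, -0.0002, 0],
    [-0.005, 0, -0.0003, 0]
  ]
}}

```text
time: 9.55
ee_pos: [0.4763, 0.0805, 0.0602]
tcp_rot: [-179.6, -3.0, 83.4]
wrist_force: [0.9, 7.3, -1.5]
opening: -0.0003
grasp_force: 3.8
```

{"op": "arm_command", "data": {
  "series": [
    [-0.001, 0, 0, 0],
    [-0.0015, 0, -0.0001, 0],
    [-0.002, 0, -0.0001, 0],
    [-0.002, 0, -0.0001, 0],
    [-0.002, 0, -0.0001, 0]
  ]
}}

```text
time: 10.05
ee_pos: [0.4762, 0.0803, 0.0603]
tcp_rot: [-179.6, -3.2, 83.4]
wrist_force: [1.6, 15.7, -1.9]
opening: -0.0001
grasp_force: 7.4
```

{"op": "arm_command", "data": {
  "series": [
    [0.003, 0, 0, 0],
    [0.006, 0, 0, 0],
    [0.008, 0, 0, 0],
    [0.008, 0, -0.015, 0],
    [0.008, 0, -0.035, 0]
  ]
}}

```text
time: 10.55
ee_pos: [0.4763, 0.0839, 0.096]
tcp_rot: [-179.6, -2.9, 83.3]
wrist_force: [0.3, 1.3, -0.9]
opening: 0.0002
grasp_force: 0.0
```

{"op": "arm_command", "data": {
  "series": [
    [0, 0, -0.02, 0],
    [0, 0, -0.035, 0],
    [0, 0, -0.045, 0],
    [0, 0, -0.045, 0],
    [0, 0, -0.045, 0]
  ]
}}

```text
time: 11.05
ee_pos: [0.4768, 0.0817, 0.1401]
tcp_rot: [-179.6, -2.9, 83.3]
wrist_force: [-0.5, -0.7, -0.6]
opening: 0.0002
grasp_force: 0.0
```

{"op": "arm_command", "data": {
  "series": [
    [-0.012, 0, 0, 0],
    [-0.025, 0, 0, 0],
    [-0.04, 0, 0, 0],
    [-0.055, 0, 0, 0],
    [-0.065, 0, 0, 0]
  ]
}}

```text
time: 11.55
ee_pos: [0.4688, 0.0156, 0.1366]
tcp_rot: [-179.6, -2.9, 83.3]
wrist_force: [-0.1, 0.5, 0.6]
opening: 0.0003
grasp_force: 0.0
```

```bash
python3 - <<'E'
from h import *
o=bot.get_obs(); p=o["ee_pos"]; u=np.array([.115,.9934]);v=np.array([.9934,-.115])
print(o["time"],p,o["tcp_rot"],p[:2]@u,p[:2]@v)
q=.080*u+.4645*v; print(q,to(*q,.060,o))
c=bot.camera("wrist"); cv2.imwrite("pics/w2.png",c["color"])
for d in bot.mark_of("wrist","lever_mid")[:2]:
  x=onplane(c,d["location"],.066,o)[:2]; print(d,x@u,x@v)
E
```

```text
11.55 [0.46882088 0.01564024 0.13662202] [-179.60093877   -2.92557072   83.27357377] 0.06945141731658938 0.46392803248430503
[0.4706343 0.0260545] [0.0066 0.0011 0.0771]
{'location': [319.2, 143.9], 'confidence': 0.63} 0.1153035785784869 0.4640589648443347
```

View pics/w2.png

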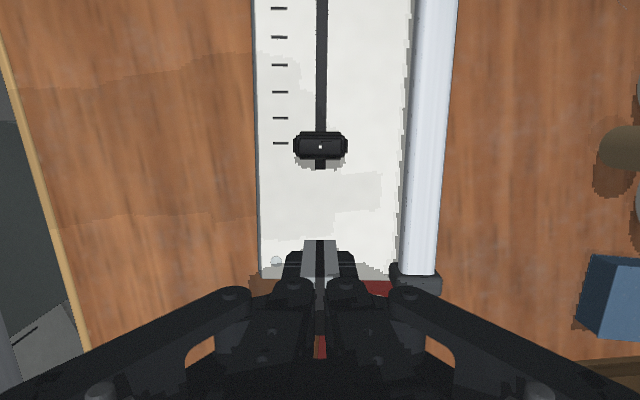

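{"op": "arm_command", "data": {
  "series": [
    [0.0066, 0.001, 0.02, 0],
    [0.0066, 0.001, 0.04, 0],
    [0.0066, 0.001, 0.06, 0],
    [0.0066, 0.001, 0.07, 0],
    [0.0066, 0.001, 0.077, 0]
  ]
}}

```text
time: 12.15
ee_pos: [0.4708, 0.0279, 0.0599]
tcp_rot: [-179.6, -2.9, 83.3]
wrist_force: [0.6, 0.5, 0.9]
opening: -0.0001
grasp_force: 0.0
```

{"op": "arm_command", "data": {
  "series": [
    [0.002, 0, 0.0001, 0],
    [0.004, 0, 0.0002, 0],
    [0.006, 0, 0.0003, 0],
    [0.008, 0, 0.0004, 0],
    [0.01, 0, 0.0005, 0]
  ]
}}

```text
time: 12.65
ee_pos: [0.4725, 0.0379, 0.0611]
tcp_rot: [-179.7, -3.0, 83.3]
wrist_force: [0.1, 0.2, 0.2]
opening: 0.0001
grasp_force: 0.0
```

{"op": "arm_command", "data": {
  "series": [
    [0.001, 0, 0.0001, 0],
    [0.002, 0, 0.0001, 0],
    [0.003, 0, 0.0002, 0],
    [0.0035, 0, 0.0002, 0],
    [0.004, 0, 0.0002, 0]
  ]
}}

```text
time: 13.15
ee_pos: [0.4727, 0.0417, 0.0606]
tcp_rot: [-179.6, -2.9, 83.3]
wrist_force: [0.2, 0.0, 0.3]
opening: 0.0001
grasp_force: 0.0
```

{"op": "arm_command", "data": {
  "series": [
    [0.0005, 0, 0, 0],
    [0.001, 0, 0.0001, 0],
    [0.0015, 0, 0.0001, 0],
    [0.002, 0, 0.0001, 0],
    [0.002, 0, 0.0001, 0]
  ]
}}

```text
time: 13.65
ee_pos: [0.473, 0.0436, 0.0606]
tcp_rot: [-179.6, -2.9, 83.3]
wrist_force: [-0.7, -1.7, 1.1]
opening: 0.0
grasp_force: 0.8
```

{"op": "arm_command", "data": {
  "series": [
    [0.0005, 0, 0, 0],
    [0.001, 0, 0.0001, 0],
    [0.0015, 0, 0.0001, 0],
    [0.002, 0, 0.0001, 0],
    [0.002, 0, 0.0001, 0]
  ]
}}

```text
time: 14.15
ee_pos: [0.4731, 0.0449, 0.0607]
tcp_rot: [-179.7, -2.8, 83.3]
wrist_force: [-0.8, -7.8, 1.5]
opening: 0.0
grasp_force: 3.7
```

{"op": "arm_command", "data": {
  "series": [
    [0.0015, 0, 0.0001, 0],
    [0.003, 0, 0.0002, 0],
    [0.0045, 0, 0.0002, 0],
    [0.006, 0, 0.0003, 0],
    [0.008, 0, 0.0004, 0]
  ]
}}

```text
time: 14.65
ee_pos: [0.4742, 0.054, 0.0606]
tcp_rot: [-179.6, -3.0, 83.3]
wrist_force: [-0.1, 0.4, 0.2]
opening: 0.0003
grasp_force: 0.0
```

{"op": "arm_command", "data": {
  "series": [
    [0.0015, 0, 0.0001, 0],
    [0.003, 0, 0.0002, 0],
    [0.0045, 0, 0.0002, 0],
    [0.006, 0, 0.0003, 0],
    [0.008, 0, 0.0004, 0]
  ]
}}

```text
time: 15.15
ee_pos: [0.4749, 0.0609, 0.0607]
tcp_rot: [-179.6, -2.8, 83.3]
wrist_force: [-1.7, -10.1, 2.8]
opening: 0.0001
grasp_force: 5.3
```

{"op": "arm_command", "data": {
  "series": [
    [0.0015, 0, 0.0001, 0],
    [0.003, 0, 0.0002, 0],
    [0.0045, 0, 0.0002, 0],
    [0.006, 0, 0.0003, 0],
    [0.008, 0, 0.0004, 0]
  ]
}}

```text
time: 15.65
ee_pos: [0.476, 0.0698, 0.0606]
tcp_rot: [-179.6, -3.0, 83.3]
wrist_force: [-0.0, 0.4, 0.2]
opening: -0.0001
grasp_force: 0.0
```

{"op": "arm_command", "data": {
  "series": [
    [0.0015, 0, 0.0001, 0],
    [0.003, 0, 0.0002, 0],
    [0.0045, 0, 0.0002, 0],
    [0.006, 0, 0.0003, 0],
    [0.008, 0, 0.0004, 0]
  ]
}}

```text
time: 16.15
ee_pos: [0.4768, 0.0768, 0.0607]
tcp_rot: [-179.7, -2.8, 83.3]
wrist_force: [-1.6, -9.9, 3.7]
opening: 0.0001
grasp_force: 5.3
```

{"op": "arm_command", "data": {
  "series": [
    [0.0015, 0, 0.0001, 0],
    [0.003, 0, 0.0002, 0],
    [0.0045, 0, 0.0002, 0],
    [0.006, 0, 0.0003, 0],
    [0.007, 0, 0.0004, 0]
  ]
}}

```text
time: 16.65
ee_pos: [0.4778, 0.0848, 0.0606]
tcp_rot: [-179.6, -3.0, 83.3]
wrist_force: [0.5, -0.4, 0.4]
opening: -0.0001
grasp_force: 0.0
```

Third snap felt (force dropped to zero). Back off, rise and check.

{"op": "arm_command", "data": {
  "series": [
    [-0.008, 0, 0, 0],
    [-0.016, 0, 0, 0],
    [-0.024, 0, 0, 0],
    [-0.03, 0, -0.01, 0],
    [-0.03, 0, -0.03, 0]
  ]
}}

```text
time: 17.15
ee_pos: [0.4733, 0.0519, 0.0886]
tcp_rot: [-179.5, -2.9, 83.3]
wrist_force: [-0.1, 0.7, -0.1]
opening: 0.0
grasp_force: 0.0
```

{"op": "arm_command", "data": {
  "series": [
    [0, 0, -0.025, 0],
    [-0.01, 0, -0.05, 0],
    [-0.02, 0, -0.065, 0],
    [-0.025, 0, -0.075, 0],
    [-0.025, 0, -0.075, 0]
  ]
}}

```text
time: 17.65
ee_pos: [0.4718, 0.0236, 0.1637]
tcp_rot: [-179.7, -3.0, 83.3]
wrist_force: [-0.1, -0.2, 0.2]
opening: 0.0
grasp_force: 0.0
```

```bash
python3 - <<'E'
from h import *
o=bot.get_obs(); u=np.array([.115,.9934])
print(o["time"],o["ee_pos"])
c=bot.camera("wrist"); cv2.imwrite("pics/w3.png",c["color"])
for t,z in(("lever_mid",.066),("home_mark",.05)):
  for d in bot.mark_of("wrist",t)[:1]: print(t,d,onplane(c,d["location"],z,o)[:2]@u)
E
```

```text
17.65 [0.47177633 0.02356036 0.16372287]
lever_mid {'location': [317.6, 80.7], 'confidence': 0.84} 0.1630761369335938
home_mark {'location': [318.6, 152.2], 'confidence': 0.9} 0.11512239718479796
```

View pics/w3.png

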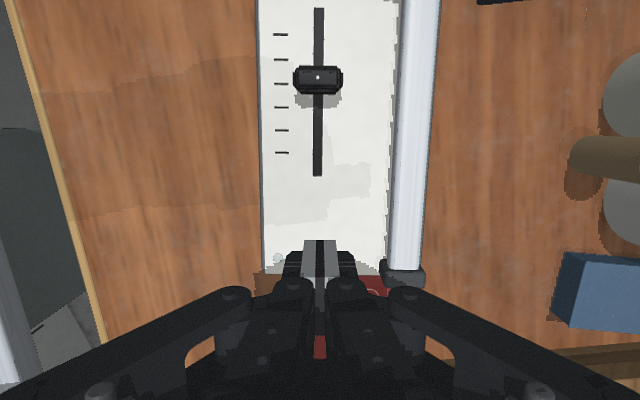

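The picture shows the lever at about row 80, level with the third click mark (row 83; home mark at row 152). The measured distance from home is 48.0 mm, and the arm is clear of everything.

```bash
python3 -c "
from workcell import bot
print(bot.job_done())"
```

```text
the job is handed in; nothing more can be done
None
```

The lever was pushed home against its right-hand stop and then clicked back left three times. The last picture measured it 48 mm from home, in the third click, with the arm clear, and the job is handed in. I kept clear of the stapler, stamp and ink pad but did not re-measure them.

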